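# Snap the resin syringe into its empty clip holder

### The job

A resin syringe has been left lying on the worktop. Put it back in the empty clip holder: lay it along the holder over both spring clips and press it straight down until it snaps fully home in both, then let go of it. The other, identical holder already has its syringe.

Things in the scene. Friction and masses are not known exactly. Their poses are not given: they have to be found in the camera images.
- syringe_mid (a point): Loose resin syringe, flat on the worktop, 109 mm long: barrel 11 mm thick, 67 mm long; 24 mm wide flange (11 mm high) and plunger at one end, 15 mm cap (10 mm thick) at the other. This point, the place to grip across the barrel, is on its axis, 39 mm from the flange, 43 mm from the capped end, 6 mm above the worktop at the start. x axis along the syringe to the cap, z up. About 20 to 30 g.
- seat (a point): Where the point syringe_mid belongs in the empty clip holder when the syringe is fully home: on the holder's middle, 32 mm above the worktop. x axis along the holder, z up. The syringe lies along x, either way round, on two posts 26 mm either side of this point, each with a spring clip 9 mm wide. Between the clips are 43 mm free for fingers, with only the base 26 mm below this point.
- holder: The empty clip holder, fixed; black base 86 x 46 x 6 mm, origin under its centre, x along it. Each clip is two sprung steel leaves, flared to a mouth 29 mm wide (across y), rim 50 mm above the worktop. Their noses, 38 mm above it, leave a 7 mm gap; the barrel is pressed down between them with about 6 to 12 N in all, greatest some 10 mm before home; then the leaves snap over it and the force drops.
Mind the look-alikes: they are no part of the job. Of the things that look like the part that bears syringe_mid, the smaller one is meant.

How it is judged:
At the end, for the whole second after the job is handed in: The syringe is snapped down in both clips of the holder that was empty: its point syringe_mid is within 3 mm in height, 5 mm sideways and 14 mm lengthwise of the point seat, and its axis is within 7 degrees of the holder's (either way round) (z of syringe_mid in the frame of seat between -0.003 and 0.003 m and y of syringe_mid in the frame of seat between -0.005 and 0.005 m and x of syringe_mid in the frame of seat between -0.014 and 0.014 m and angle between the x axis of syringe_mid and the x axis of seat, either way round below 0.12 rad); the robot touches nothing.
It also fails if it takes over 38 s, if anything falls off the work surface, if the arm or the gripper's body presses on something with over 40 N, if the wrist force passes 120 N, or if a joint passes its speed limit or range.

### The arm

A 6-joint arm with a two-finger parallel gripper is mounted at the origin on a cart in front of the work surface, level with it; the furniture and walls round the work are solid. World frame = base frame: x ahead of the robot, y to its left, z up, the work surface at z = 0. Lengths are in m, angles in rad, forces in N, time in s.
With the tool pointing down it reaches from about 0.4 to 0.825 m from the base axis. Payload 7 kg.
Tool frame: the origin (TCP) lies on the front face of the gripper's body, between the roots of the fingers; the fingertips stand 66 mm ahead of it and the grasp point (between the pads) lies 47 mm ahead of it; z points along the fingers, y is the line along which they close (so a half turn about z gives the same grasp; the last joint's range is limited). The gripper opens to 88 mm and grips with 3 to 60 N. Pads are 19 mm wide; open, the fingers measure 130 mm over their backs; the gripper's body (78 mm by 193 mm) begins 47 mm behind the grasp point.
Start: joints at [-1, 0.359, 0.012, 0, -1.224, -0.288], TCP at [0.188, -0.648, 0.292] pointing down, gripper open.
Joint ranges: [-3.07, 3.07], [-1.43, 2.12], [-1.02, 1.25], [-3.03, 1.67], [-3.05, -0], [-3.03, 3.03]. Speed limits (rad/s): [2.39, 2.39, 3.01, 3.14, 3.14, 3.14].

### API

Orientations are given as [roll, pitch, yaw] about the fixed x, y, z axes, in that order (R = Rz(yaw) Ry(pitch) Rx(roll)).
In Python, from station import arm gives the robot as it stands. The module is installed in compiled form; this text tells all that it offers.
- The arm moves only by the tool move_arm, never from a script. Its argument "increments" is a list of rows, each an object of numbers: "jaw": the gripper command: -1 is shut, 1 is fully open, values between are in proportion; "dx", "dy", "dz": the shift along the tool's x, y, z in m; "twist": the turn about the tool's z in rad. A call has 1 to 12 rows; each row shifts and turns the commanded pose from where the row before left it, along the tool's axes as they then stand; what a row does not reach is not made up. A row lasts 1/12 s, in which the tool goes at most 41.7 mm and 7.16 degrees, less where a joint would pass 70% of its speed; a pose out of reach is approached as far as the arm can. A call is refused whole if a number of a shift passes 0.0417 or a number of a turn 0.125, either way. A call with a gripper value outside its range is refused whole. The fingers move at their own pace and stop on an object; "force" is the grip in N (left out, the last holds). Time passes only in rows, so rows that do not move let the fingers close. It gives the time, the measured TCP pose, the force, the opening and the grip force at its end, in the units of the state.
- arm.get_state(): the state, without advancing time (a new reading comes with each control period).
- arm.grab_frame(name): name is "side" or "top" or "wrist"; returns the picture (384x512x3 uint8, blue, green, red); there is no depth.
- arm.camera_info(name): a dict with "K" (3x3 intrinsics, pixels), "k1" (the pictures are not rectified: a ray, as slopes to the right and down, at radius r is drawn at 1 + k1 r^2 times it, then the intrinsics apply), "extrinsics" (4x4, takes a point from camera to world coordinates). Camera axes: x right, y down, z forward; pixel columns grow to the right and rows downward; lengths in m; the calibration is good to about 2 mm. A picture is of the moment at which its call begins: read the wrist's pose just before it. camera_info takes no time and is no camera call; for the wrist camera it gives the pose at the moment of the call.
- arm.job_done(): hands the job in; it is judged then, once.
Trained networks look in the newest picture that a camera, given by its name, has taken for a name from the list of things; names that differ only in an ending like _2 or _b are one class to them, and where a whole thing is asked for, a point or a joint stands for the part that bears it (a point fixed in the world has none). Each returns a list of dicts, best first, with "score" (0 to 1); they miss things now and then, are a little off and sometimes report something else, mostly with a low value. They report only what shows in the picture. A call takes as long as a camera call. They do not tell look-alikes from the thing itself.
- arm.find_in(camera, name): "position" ([x, y, z] in m, in world coordinates, good to about 4 mm: the middle of the surface that is visible of it).
- arm.silhouettes(camera, name): "pixels" (384x512 bool, what is visible of it).
- arm.pinpoint(camera, name): "position" ([x, y, z] in m, in world coordinates, good to about 4 mm: a listed point, or the origin of a listed thing).
The state is a dict: "t": time; "q": joint angles; "qd": joint speeds; "joint_efforts": joint torques, N m; "eef_pos": TCP position; "ee_rot": TCP orientation; "force": force on the tool from outside, world axes, zero at the start; "moment": the same for the moment, N m; "width": finger opening in m; "gripper_force": force on a finger pad.
Only numpy, scipy, OpenCV 4.12 (cv2) and the standard library are available. Lean on these libraries where they do the work, as an engineer would, in place of code of your own. Each camera call takes 0.05 s, during which the arm holds its last target. There are 200 camera calls.

## Working session

There is one attempt and no reset: what is moved stays moved. The work goes in short steps, Python scripts to look and compute and a tool call to move; the robot and the scene stay as the last step left them, time stands still between calls to the robot, and variables do not carry over. Pictures are saved under pics/ and viewed, at most 10 in all, crops included, and the job is handed in when it is done.

Besides the shell and the picture viewer there is one more tool, called as a command line: name --argument value ..., lists and objects as JSON in quotes. move_arm: Moves the arm, as the interface text tells. Its arguments: {"type":"object","properties":{"increments":{"type":"array"},"force":{"type":"number"}},"required":["increments"]}

```bash
mkdir -p pics
cat > h.py <<'E'
from station import arm
import numpy as np, cv2
def ray(cam,uv,z,info=None):
    i=info or arm.camera_info(cam);K=np.array(i["K"]);T=np.array(i["extrinsics"])
    d=np.array([(uv[0]-K[0,2])/K[0,0],(uv[1]-K[1,2])/K[1,1]]);u=d.copy()
    for _ in range(20): u=d/(1+i["k1"]*(u@u))
    v=T[:3,:3]@np.array([u[0],u[1],1]);o=T[:3,3]
    return o+v*(z-o[2])/v[2]
def proj(cam,p,info=None):
    i=info or arm.camera_info(cam);K=np.array(i["K"]);T=np.linalg.inv(np.array(i["extrinsics"]))
    c=T[:3,:3]@np.array(p)+T[:3,3];u=c[:2]/c[2];u=u*(1+i["k1"]*(u@u))
    return np.round([K[0,0]*u[0]+K[0,2],K[1,1]*u[1]+K[1,2]],1)
E
python3 - <<'E'
from h import *
np.set_printoptions(precision=4,suppress=True)
ims=[]
for c in ["top","side"]:
    im=arm.grab_frame(c);cv2.imwrite(f"pics/{c}0.png",im)
    for n in ["syringe_mid","seat","holder"]:
        for r in arm.pinpoint(c,n): print(c,n,r["score"],np.array(r["position"]),proj(c,r["position"]))
    for r in arm.silhouettes(c,"syringe_mid"):
        m=r["pixels"];ys,xs=np.nonzero(m);(ce,sz,a)=cv2.minAreaRect(np.c_[xs,ys].astype(np.float32));print("sil",r["score"],m.sum(),ce,sz,a)
print(arm.get_state())
E
```

```text
top syringe_mid 0.57 [0.4019 0.3377 0.0104] [127.5 217.7]
top syringe_mid 0.53 [0.4632 0.0025 0.0038] [274.9 195.3]
top seat 0.78 [ 0.4785 -0.1713  0.0302] [352.5 189.8]
top holder 0.64 [ 0.4769 -0.1701  0.0005] [348.2 191.8]
sil 0.49 224 (279.1269226074219, 193.96536254882812) (6.314816951751709, 45.87012481689453) 74.74488067626953
side syringe_mid 0.64 [0.4674 0.003  0.007 ] [255.1 212.2]
side syringe_mid 0.46 [0.4003 0.3311 0.0074] [230.9 161.4]
side seat 0.96 [ 0.4768 -0.1718  0.0325] [261.9 244.3]
side holder 0.86 [ 0.4786 -0.1735 -0.0005] [263.1 258.5]
sil 0.48 148 (256.1961669921875, 216.7735137939453) (28.468164443969727, 7.284282207489014) 48.01278305053711
sil 0.42 131 (230.45407104492188, 159.37567138671875) (23.96799659729004, 8.160881996154785) 36.02737808227539
{'t': 0.5, 'q': array([-0.9999,  0.3586,  0.0119, -0.    , -1.2241, -0.2881]), 'qd': array([-0.0011, -0.0016,  0.0019,  0.0011, -0.0013,  0.0002]), 'joint_efforts': array([  0.0007, -58.1799,  29.307 ,   6.9972,   0.0119,  -0.    ]), 'eef_pos': array([ 0.1883, -0.6482,  0.2921]), 'ee_rot': array([ 3.1416,  0.    , -2.8588]), 'force': array([ 0.0399, -1.2265,  0.4021]), 'moment': array([ 0.019 ,  0.0021, -0.0096]), 'gripper_force': 0.0, 'width': 0.08751996932775462}
```

View pics/top0.png

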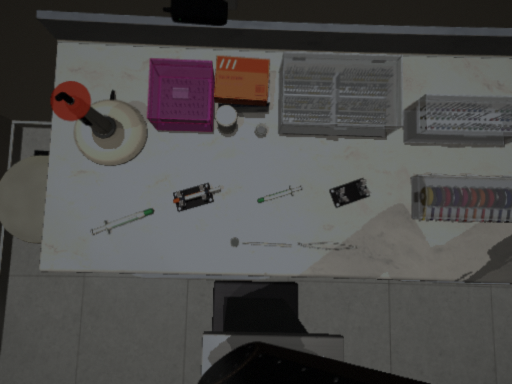

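View pics/side0.png

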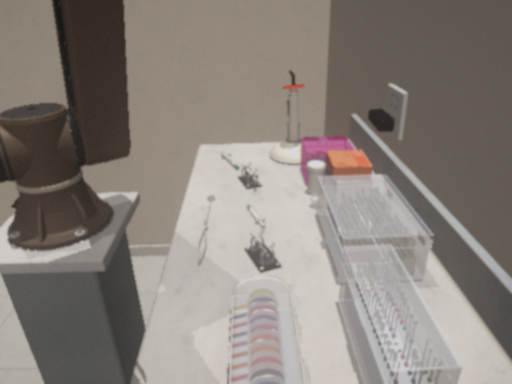

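Candidates for the syringe in the top picture are the long syringe at (122,221), the one already held at (194,197), and the short loose one at (279,194). The short loose one fits 109 mm, so I choose it. The empty holder is at (350,192). Next is a close crop to check both.

Run:
```python
from h import *
im=cv2.imread("pics/top0.png")
c=im[170:220,250:380];c=cv2.resize(c,None,fx=6,fy=6,interpolation=cv2.INTER_CUBIC)
cv2.imwrite("pics/c0.png",cv2.convertScaleAbs(c,alpha=1.3))
np.set_printoptions(precision=4,suppress=True)
print(ray("top",(260,200.5),.006),ray("top",(301,188),.006))
print(arm.camera_info("wrist")["extrinsics"],arm.camera_info("wrist")["K"])
```

```text
[0.4499 0.0372 0.006 ] [ 0.4819 -0.058   0.006 ]
[[-0.2787  0.9301  0.2393  0.1243]
 [ 0.9604  0.2695  0.0709 -0.6677]
 [ 0.0015  0.2496 -0.9683  0.3847]
 [ 0.      0.      0.      1.    ]] [[310.161    0.     255.7655]
 [  0.     310.161  188.8027]
 [  0.       0.       1.    ]]
```

View pics/c0.png

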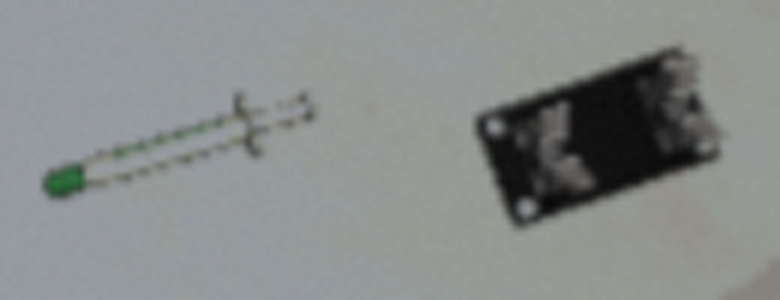

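The crop shows the short loose syringe: green cap at top px (257,201), flange at about (291,190) and plunger end at (302,187.5). The empty holder, with its four clip leaves, is centred at about (350,192) and nearly parallel to it. The choice stands, so I set out.

move_arm --increments '[{"dx": -0.0185,"dy": 0.0228,"dz": 0.003,"jaw": 1},{"dx": -0.0185,"dy": 0.0228,"dz": 0.003,"jaw": 1},{"dx": -0.0185,"dy": 0.0228,"dz": 0.003,"jaw": 1},{"dx": -0.0185,"dy": 0.0228,"dz": 0.003,"jaw": 1},{"dx": -0.0185,"dy": 0.0228,"dz": 0.003,"jaw": 1},{"dx": -0.0185,"dy": 0.0228,"dz": 0.003,"jaw": 1},{"dx": -0.0185,"dy": 0.0228,"dz": 0.003,"jaw": 1},{"dx": -0.0185,"dy": 0.0228,"dz": 0.003,"jaw": 1},{"dx": -0.0185,"dy": 0.0228,"dz": 0.003,"jaw": 1},{"dx": -0.0185,"dy": 0.0228,"dz": 0.003,"jaw": 1},{"dx": -0.0185,"dy": 0.0228,"dz": 0.003,"jaw": 1},{"dx": -0.0185,"dy": 0.0228,"dz": 0.003,"jaw": 1}]'

```text
$.increments[0]: bad value
```

move_arm --increments '[{"dx": -0.0185,"dy": 0.0228,"dz": 0.003},{"dx": -0.0185,"dy": 0.0228,"dz": 0.003},{"dx": -0.0185,"dy": 0.0228,"dz": 0.003},{"dx": -0.0185,"dy": 0.0228,"dz": 0.003},{"dx": -0.0185,"dy": 0.0228,"dz": 0.003},{"dx": -0.0185,"dy": 0.0228,"dz": 0.003},{"dx": -0.0185,"dy": 0.0228,"dz": 0.003},{"dx": -0.0185,"dy": 0.0228,"dz": 0.003},{"dx": -0.0185,"dy": 0.0228,"dz": 0.003},{"dx": -0.0185,"dy": 0.0228,"dz": 0.003},{"dx": -0.0185,"dy": 0.0228,"dz": 0.003},{"dx": -0.0185,"dy": 0.0228,"dz": 0.003}]'

```text
$.increments[0]: bad value
```

move_arm --increments '[{"twist": -0.12},{"twist": -0.12},{"twist": -0.12},{"twist": -0.12},{"twist": -0.12},{"twist": -0.12},{"twist": -0.12},{"twist": -0.12},{"twist": -0.12},{"twist": -0.12},{"twist": -0.12},{"twist": -0.12}]'

```text
$.increments[0]: bad value
```

move_arm --increments '[{"twist": -0.1},{"twist": -0.05},{"twist": 0}]'

```text
$.increments[0]: bad value
```

Run:
```python
from h import *
np.set_printoptions(precision=4,suppress=True)
s=arm.get_state();print(s["t"],s["eef_pos"],s["ee_rot"],s["q"],s["force"])
info=arm.camera_info("wrist");im=arm.grab_frame("wrist");cv2.imwrite("pics/w1.png",im)
for n in ["syringe_mid","seat"]:
    for r in arm.pinpoint("wrist",n): print(n,r["score"],np.array(r["position"]),proj("wrist",r["position"],info))
for r in arm.silhouettes("wrist","syringe_mid"):
    ys,xs=np.nonzero(r["pixels"]);l=cv2.fitLine(np.c_[xs,ys].astype(np.float32),2,0,.01,.01).ravel()
    a=ray("wrist",l[2:]-60*l[:2],.006,info);b=ray("wrist",l[2:]+60*l[:2],.006,info);d=b-a
    print("sil",r["score"],len(xs),l,a,b,np.arctan2(d[1],d[0]),xs.min(),xs.max(),ys.min(),ys.max())
```

```text
0.5 [ 0.1883 -0.6482  0.2921] [ 3.1416  0.     -2.8588] [-0.9999  0.3586  0.0119 -0.     -1.2241 -0.2881] [ 0.0399 -1.2265  0.4021]
```

View pics/w1.png

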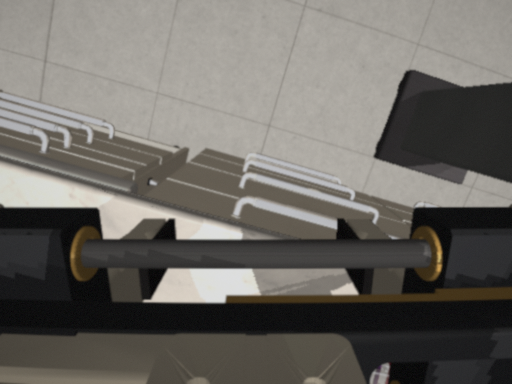

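The moves were refused, so the arm has not moved, and the picture shows only the floor and the gripper. Rows probably need all five keys; I try again.

move_arm --increments '[{"dx": -0.0185,"dy": 0.0228,"dz": 0.003,"twist": 0,"jaw": 1},{"dx": -0.0185,"dy": 0.0228,"dz": 0.003,"twist": 0,"jaw": 1},{"dx": -0.0185,"dy": 0.0228,"dz": 0.003,"twist": 0,"jaw": 1},{"dx": -0.0185,"dy": 0.0228,"dz": 0.003,"twist": 0,"jaw": 1},{"dx": -0.0185,"dy": 0.0228,"dz": 0.003,"twist": 0,"jaw": 1},{"dx": -0.0185,"dy": 0.0228,"dz": 0.003,"twist": 0,"jaw": 1},{"dx": -0.0185,"dy": 0.0228,"dz": 0.003,"twist": 0,"jaw": 1},{"dx": -0.0185,"dy": 0.0228,"dz": 0.003,"twist": 0,"jaw": 1},{"dx": -0.0185,"dy": 0.0228,"dz": 0.003,"twist": 0,"jaw": 1},{"dx": -0.0185,"dy": 0.0228,"dz": 0.003,"twist": 0,"jaw": 1},{"dx": -0.0185,"dy": 0.0228,"dz": 0.003,"twist": 0,"jaw": 1},{"dx": -0.0185,"dy": 0.0228,"dz": 0.003,"twist": 0,"jaw": 1}]'

```text
t: 1.7
eef_pos: [0.3255, -0.3222, 0.2563]
ee_rot: [-3.141, 0.001, -2.859]
force: [1.3, 0.3, -0.2]
width: 0.0874
gripper_force: 0.0
```

move_arm --increments '[{"dx": -0.0185,"dy": 0.0228,"dz": 0.003,"twist": 0,"jaw": 1},{"dx": -0.0185,"dy": 0.0228,"dz": 0.003,"twist": 0,"jaw": 1},{"dx": -0.0185,"dy": 0.0228,"dz": 0.003,"twist": 0,"jaw": 1},{"dx": -0.0185,"dy": 0.0228,"dz": 0.003,"twist": 0,"jaw": 1},{"dx": -0.0185,"dy": 0.0228,"dz": 0.003,"twist": 0,"jaw": 1},{"dx": -0.0185,"dy": 0.0228,"dz": 0.003,"twist": 0,"jaw": 1},{"dx": -0.0185,"dy": 0.0228,"dz": 0.003,"twist": 0,"jaw": 1},{"dx": -0.0185,"dy": 0.0228,"dz": 0.003,"twist": 0,"jaw": 1},{"dx": -0.0185,"dy": 0.0228,"dz": 0.003,"twist": 0,"jaw": 1},{"dx": -0.0185,"dy": 0.0228,"dz": 0.003,"twist": 0,"jaw": 1},{"dx": -0.0185,"dy": 0.0228,"dz": 0.003,"twist": 0,"jaw": 1},{"dx": -0.0185,"dy": 0.0228,"dz": 0.003,"twist": 0,"jaw": 1}]'

```text
t: 2.7
eef_pos: [0.4624, 0.0028, 0.2204]
ee_rot: [3.141, 0.001, -2.858]
force: [0.3, -0.0, -1.2]
width: 0.0878
gripper_force: 0.0
```

move_arm --increments '[{"dx": 0,"dy": 0,"dz": 0,"twist": -0.12,"jaw": 1},{"dx": 0,"dy": 0,"dz": 0,"twist": -0.12,"jaw": 1},{"dx": 0,"dy": 0,"dz": 0,"twist": -0.12,"jaw": 1},{"dx": 0,"dy": 0,"dz": 0,"twist": -0.12,"jaw": 1},{"dx": 0,"dy": 0,"dz": 0,"twist": -0.12,"jaw": 1},{"dx": 0,"dy": 0,"dz": 0,"twist": -0.12,"jaw": 1},{"dx": 0,"dy": 0,"dz": 0,"twist": -0.12,"jaw": 1},{"dx": 0,"dy": 0,"dz": 0,"twist": -0.12,"jaw": 1},{"dx": 0,"dy": 0,"dz": 0,"twist": -0.12,"jaw": 1},{"dx": 0,"dy": 0,"dz": 0,"twist": -0.12,"jaw": 1},{"dx": 0,"dy": 0,"dz": 0,"twist": -0.12,"jaw": 1},{"dx": 0,"dy": 0,"dz": 0,"twist": -0.12,"jaw": 1}]'

```text
t: 3.7
eef_pos: [0.462, 0.0012, 0.2204]
ee_rot: [-3.141, 0.0, -1.413]
force: [0.4, 0.1, 0.4]
width: 0.0875
gripper_force: 0.0
```

move_arm --increments '[{"dx": 0,"dy": 0,"dz": 0,"twist": -0.1,"jaw": 1},{"dx": 0,"dy": 0,"dz": 0,"twist": -0.05,"jaw": 1},{"dx": 0,"dy": 0,"dz": 0,"twist": 0,"jaw": 1}]'

```text
t: 3.95
eef_pos: [0.4621, 0.0012, 0.2204]
ee_rot: [-3.141, 0.0, -1.266]
force: [-0.3, 0.3, 0.1]
width: 0.0876
gripper_force: 0.0
```

```bash
cat > look.py <<'E'
from h import *
import sys
np.set_printoptions(precision=4,suppress=True)
s=arm.get_state();print(s["t"],s["eef_pos"],s["ee_rot"],s["q"],s["force"])
info=arm.camera_info("wrist");im=arm.grab_frame("wrist");cv2.imwrite(f"pics/{sys.argv[1]}.png",im)
for n in ["syringe_mid","seat"]:
    for r in arm.pinpoint("wrist",n): print(n,r["score"],np.array(r["position"]),proj("wrist",r["position"],info))
for r in arm.silhouettes("wrist","syringe_mid"):
    ys,xs=np.nonzero(r["pixels"]);l=cv2.fitLine(np.c_[xs,ys].astype(np.float32),2,0,.01,.01).ravel()
    a=ray("wrist",l[2:]-60*l[:2],.006,info);b=ray("wrist",l[2:]+60*l[:2],.006,info);d=b-a
    print("sil",r["score"],len(xs),l,a,b,np.arctan2(d[1],d[0]),xs.min(),xs.max(),ys.min(),ys.max())
E
python3 look.py w2
```

```text
3.95 [0.4621 0.0012 0.2204] [-3.1411  0.     -1.2664] [ 0.4307  0.0677 -0.544   0.     -0.9586 -0.1264] [-0.2854  0.2691  0.1216]
syringe_mid 0.87 [0.4622 0.0057 0.005 ] [254.4 181.4]
sil 0.66 1045 [  0.0214   0.9998 252.9895 165.4211] [ 0.487  -0.0651  0.006 ] [0.4481 0.051  0.006 ] 1.893756140303105 241 264 112 218
```

View pics/w2.png

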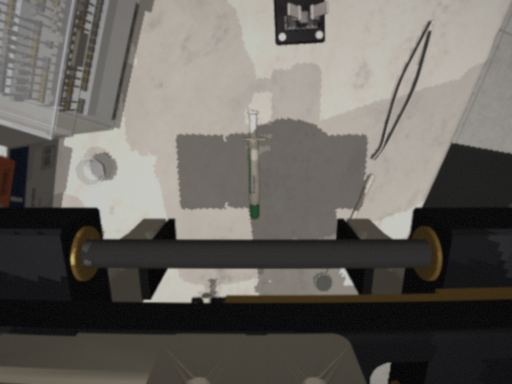

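The wrist view shows the short syringe under the gripper: flange at (252,138), cap end at (255,218). The empty holder is at (301,20). From these, syringe_mid is at about (0.464, 0.004) and its axis yaw is -1.248. I descend and grip.

move_arm --increments '[{"dx": -0.0022,"dy": -0.0024,"dz": 0.018,"twist": -0.018,"jaw": 1},{"dx": 0,"dy": 0,"dz": 0.018,"twist": 0,"jaw": 1},{"dx": 0,"dy": 0,"dz": 0.018,"twist": 0,"jaw": 0.5},{"dx": 0,"dy": 0,"dz": 0.018,"twist": 0,"jaw": 0.3},{"dx": 0,"dy": 0,"dz": 0.018,"twist": 0,"jaw": 0.2},{"dx": 0,"dy": 0,"dz": 0.018,"twist": 0,"jaw": 0},{"dx": 0,"dy": 0,"dz": 0.018,"twist": 0,"jaw": 0},{"dx": 0,"dy": 0,"dz": 0.018,"twist": 0,"jaw": 0},{"dx": 0,"dy": 0,"dz": 0.004,"twist": 0,"jaw": 0},{"dx": 0,"dy": 0,"dz": 0.004,"twist": 0,"jaw": 0},{"dx": 0,"dy": 0,"dz": 0,"twist": 0,"jaw": 0}]' --force 30

```text
t: 5.07
eef_pos: [0.4637, 0.004, 0.068]
ee_rot: [3.141, -0.0, -1.251]
force: [0.2, -0.1, -0.4]
width: 0.044
gripper_force: 0.0
```

move_arm --increments '[{"dx": 0,"dy": 0,"dz": 0,"twist": 0,"jaw": -1},{"dx": 0,"dy": 0,"dz": 0,"twist": 0,"jaw": -1},{"dx": 0,"dy": 0,"dz": 0,"twist": 0,"jaw": -1},{"dx": 0,"dy": 0,"dz": 0,"twist": 0,"jaw": -1},{"dx": 0,"dy": 0,"dz": 0,"twist": 0,"jaw": -1},{"dx": 0,"dy": 0,"dz": 0,"twist": 0,"jaw": -1},{"dx": 0,"dy": 0,"dz": 0,"twist": 0,"jaw": -1},{"dx": 0,"dy": 0,"dz": 0,"twist": 0,"jaw": -1}]' --force 30

```text
t: 5.73
eef_pos: [0.4638, 0.0041, 0.0684]
ee_rot: [-3.141, -0.0, -1.251]
force: [-2.8, -0.1, 5.0]
width: 0.01
gripper_force: 30.0
```

move_arm --increments '[{"dx": 0,"dy": 0,"dz": -0.005,"twist": 0,"jaw": -1},{"dx": 0,"dy": 0,"dz": -0.015,"twist": 0,"jaw": -1},{"dx": 0,"dy": 0,"dz": -0.02,"twist": 0,"jaw": -1},{"dx": 0,"dy": 0,"dz": -0.02,"twist": 0,"jaw": -1},{"dx": 0,"dy": 0,"dz": -0.02,"twist": 0,"jaw": -1},{"dx": 0,"dy": 0,"dz": -0.02,"twist": 0,"jaw": -1},{"dx": 0.02,"dy": 0.008,"dz": -0.02,"twist": 0,"jaw": -1},{"dx": 0.02,"dy": 0.008,"dz": 0,"twist": 0,"jaw": -1},{"dx": 0.02,"dy": 0.008,"dz": 0,"twist": 0,"jaw": -1},{"dx": 0.02,"dy": 0.009,"dz": 0,"twist": 0,"jaw": -1},{"dx": 0.02,"dy": 0.009,"dz": 0,"twist": 0,"jaw": -1},{"dx": 0,"dy": 0,"dz": 0,"twist": 0,"jaw": -1}]' --force 30

```text
t: 6.73
eef_pos: [0.4543, -0.1064, 0.1882]
ee_rot: [3.141, 0.0, -1.253]
force: [-0.4, -0.1, 0.1]
width: 0.01
gripper_force: 30.0
```

```bash
python3 look.py w3
python3 - <<'E'
from h import *
s=arm.get_state();print(s["width"],s["gripper_force"])
for r in arm.pinpoint("wrist","holder"): print(r)
for r in arm.silhouettes("wrist","holder"):
    ys,xs=np.nonzero(r["pixels"]);print(r["score"],len(xs),cv2.minAreaRect(np.c_[xs,ys].astype(np.float32)))
E
```

```text
6.7333 [ 0.4543 -0.1064  0.1882] [ 3.1408  0.0001 -1.2527] [ 0.1935  0.1143 -0.5777  0.     -0.8796  0.1246] [-0.3955 -0.1035  0.1343]
syringe_mid 0.58 [ 0.4543 -0.1046  0.1246] [254.2 240.3]
seat 0.96 [ 0.4761 -0.1726  0.0298] [255.4 106.1]
sil 0.69 3169 [  0.0003  -1.     255.6425 192.3222] [ 0.4332 -0.0428  0.006 ] [ 0.469  -0.1517  0.006 ] -1.2534924369735563 232 280 109 295
0.010412777874626819 29.99995529651642
{'position': [0.4789, -0.1678, 0.0029], 'score': 0.85}
0.65 4765 ((254.4779052734375, 104.62714385986328), (102.33430480957031, 55.48855209350586), 88.5497817993164)
```

View pics/w3.png

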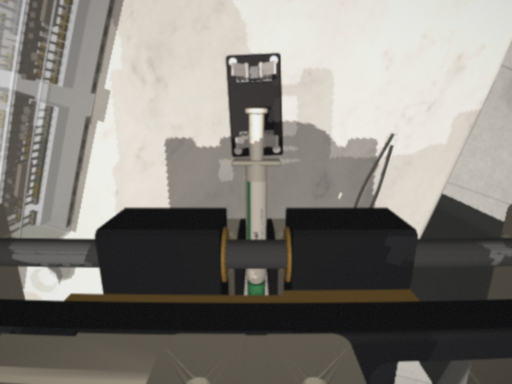

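The syringe is held centred along the tool, flange at (257,161). The holder base has corners at about (226,55), (280,54), (283,154) and (232,155). I compute its yaw and centre from these.

Run:
```python
from h import *
np.set_printoptions(precision=4,suppress=True)
im=cv2.imread("pics/w3.png");g=cv2.cvtColor(im,cv2.COLOR_BGR2GRAY)
P=[]
for side in (1,0):
    pts=[]
    for v in range(62,150,4):
        row=g[v].astype(int);dark=np.nonzero(row[215:295]<70)[0]+215
        if len(dark): pts.append((dark.max() if side else dark.min(),v))
    w=np.array([ray("wrist",p,.006) for p in pts])[:,:2]
    l=cv2.fitLine(w.astype(np.float32),cv2.DIST_HUBER,0,.001,.001).ravel();print(l,np.arctan2(l[1],l[0]))
C=np.array([ray("wrist",p,.006) for p in [(226,55),(280,54),(283,154),(232,155)]])
print(C,C.mean(0))
a=(C[0]+C[1])/2-(C[2]+C[3])/2;print(np.linalg.norm(a),np.arctan2(a[1],a[0]),np.linalg.norm(C[0]-C[1]),np.linalg.norm(C[2]-C[3]))
s=arm.get_state();y=-1.2527;d=C.mean(0)[:2]-s["eef_pos"][:2];print(d@[np.cos(y),np.sin(y)],d@[np.sin(y),-np.cos(y)])
```

```text
[ 0.362  -0.9322  0.4556 -0.1718] -1.2003365
[ 0.3508 -0.9364  0.4999 -0.1675] -1.2123177
[[ 0.5137 -0.2014  0.006 ]
 [ 0.4715 -0.2162  0.006 ]
 [ 0.4412 -0.1383  0.006 ]
 [ 0.484  -0.1231  0.006 ]] [ 0.4776 -0.1698  0.006 ]
0.08363134061199969 -1.2044139832470309 0.044808973956614234 0.045412970251137504
0.06985994699609392 -0.000457782701035611
```

move_arm --increments '[{"dx": 0,"dy": 0,"dz": 0,"twist": -0.048,"jaw": -1},{"dx": 0.0171,"dy": 0.0005,"dz": 0,"twist": 0,"jaw": -1},{"dx": 0.0171,"dy": 0.0005,"dz": 0,"twist": 0,"jaw": -1},{"dx": 0.0171,"dy": 0.0005,"dz": 0,"twist": 0,"jaw": -1},{"dx": 0.0171,"dy": 0.0004,"dz": 0,"twist": 0,"jaw": -1},{"dx": 0,"dy": 0,"dz": 0.018,"twist": 0,"jaw": -1},{"dx": 0,"dy": 0,"dz": 0.018,"twist": 0,"jaw": -1},{"dx": 0,"dy": 0,"dz": 0.018,"twist": 0,"jaw": -1},{"dx": 0,"dy": 0,"dz": 0,"twist": 0,"jaw": -1},{"dx": 0,"dy": 0,"dz": 0,"twist": 0,"jaw": -1}]' --force 45

```text
t: 7.87
eef_pos: [0.4778, -0.1682, 0.1337]
ee_rot: [3.139, 0.001, -1.202]
force: [0.3, 0.3, 0.3]
width: 0.0096
gripper_force: 45.0
```

```bash
python3 look.py w4
python3 - <<'E'
from h import *
im=cv2.imread("pics/w4.png")[60:300,130:390];cv2.imwrite("pics/w4c.png",cv2.resize(im,None,fx=2.4,fy=2.4,interpolation=cv2.INTER_CUBIC))
arm.grab_frame("side")
for n in ["seat","syringe_mid"]:
    for r in arm.pinpoint("side",n): print(n,r)
E
```

```text
7.8667 [ 0.4778 -0.1682  0.1337] [ 3.1393  0.0007 -1.2018] [ 0.05    0.2511 -0.5578  0.0002 -0.7643  0.3189] [0.3292 0.2745 0.2661]
syringe_mid 0.87 [ 0.4773 -0.1682  0.0695] [255.9 237.1]
seat 0.71 [ 0.4762 -0.1692  0.0301] [257.9 212.6]
sil 0.69 3420 [  0.0006  -1.     255.5629 191.5643] [ 0.4632 -0.1312  0.006 ] [ 0.4962 -0.2168  0.006 ] -1.202847149408982 231 280 107 296
seat {'position': [0.4762, -0.1748, 0.0335], 'score': 0.59}
syringe_mid {'position': [0.4759, -0.1724, 0.0332], 'score': 0.75}
syringe_mid {'position': [0.4815, -0.1695, 0.072], 'score': 0.51}
syringe_mid {'position': [0.3967, 0.333, 0.0055], 'score': 0.48}
```

View pics/w4c.png

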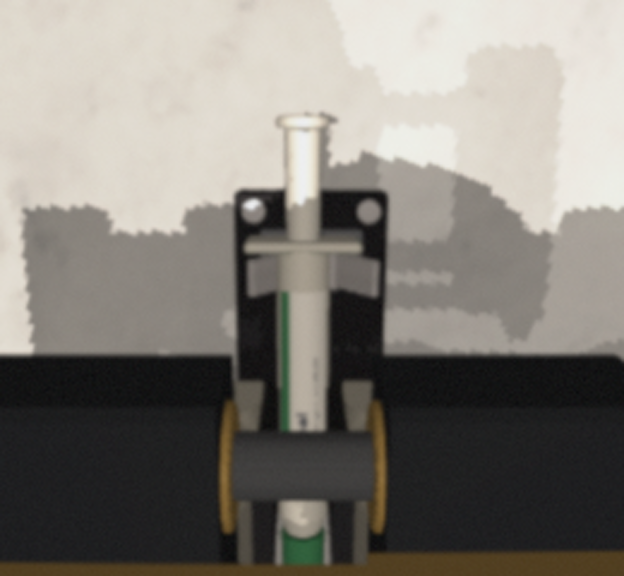

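The held syringe is parallel to the holder but about 2.4 mm left of its middle (axis at crop x 304, clip and base middle at 312–314). I correct by dy +2.4 mm and dx +2 mm, then press.

move_arm --increments '[{"dx": 0.002,"dy": 0.0024,"dz": 0,"twist": 0,"jaw": -1},{"dx": 0,"dy": 0,"dz": 0.01,"twist": 0,"jaw": -1},{"dx": 0,"dy": 0,"dz": 0.008,"twist": 0,"jaw": -1},{"dx": 0,"dy": 0,"dz": 0.004,"twist": 0,"jaw": -1},{"dx": 0,"dy": 0,"dz": 0.003,"twist": 0,"jaw": -1},{"dx": 0,"dy": 0,"dz": 0,"twist": 0,"jaw": -1}]' --force 50

```text
t: 8.72
eef_pos: [0.476, -0.1714, 0.108]
ee_rot: [3.14, 0.001, -1.203]
force: [-1.1, 0.7, -0.3]
width: 0.0096
gripper_force: 50.0
```

move_arm --increments '[{"dx": 0,"dy": 0,"dz": 0.003,"twist": 0,"jaw": -1},{"dx": 0,"dy": 0,"dz": 0.003,"twist": 0,"jaw": -1},{"dx": 0,"dy": 0,"dz": 0,"twist": 0,"jaw": -1}]'

```text
t: 8.97
eef_pos: [0.4766, -0.1715, 0.103]
ee_rot: [3.141, -0.0, -1.203]
force: [-0.1, -0.6, -1.3]
width: 0.0097
gripper_force: 50.0
```

move_arm --increments '[{"dx": 0,"dy": 0,"dz": 0.003,"twist": 0,"jaw": -1},{"dx": 0,"dy": 0,"dz": 0.003,"twist": 0,"jaw": -1},{"dx": 0,"dy": 0,"dz": 0.002,"twist": 0,"jaw": -1},{"dx": 0,"dy": 0,"dz": 0,"twist": 0,"jaw": -1},{"dx": 0,"dy": 0,"dz": 0,"twist": 0,"jaw": -1}]'

```text
t: 9.38
eef_pos: [0.4765, -0.1713, 0.095]
ee_rot: [3.141, 0.0, -1.203]
force: [-0.8, 0.2, 0.4]
width: 0.0096
gripper_force: 50.0
```

```bash
python3 look.py w5
python3 - <<'E'
from h import *
im=cv2.imread("pics/w5.png")[60:300,130:390];cv2.imwrite("pics/w5c.png",cv2.resize(im,None,fx=2.4,fy=2.4,interpolation=cv2.INTER_CUBIC))
im=arm.grab_frame("side");i=im[200:280,215:315];cv2.imwrite("pics/s5c.png",cv2.resize(i,None,fx=6,fy=6,interpolation=cv2.INTER_CUBIC))
for n in ["seat","syringe_mid"]:
    for r in arm.pinpoint("side",n): print(n,r)
E
python3 -c "
import cv2,numpy as np
a=cv2.imread('pics/w5c.png')[:,150:500];b=cv2.imread('pics/s5c.png')
b=cv2.resize(b,(450,360));a=cv2.resize(a,(350,576));c=np.zeros((576,800,3),np.uint8);c[:,:350]=a;c[:360,350:]=b;cv2.imwrite('pics/m5.png',c)"
```

```text
9.3833 [ 0.4765 -0.1713  0.095 ] [ 3.1414  0.0001 -1.2028] [ 0.0433  0.3081 -0.5971 -0.0001 -0.6658  0.3248] [-0.7793  0.2093  0.352 ]
syringe_mid 0.81 [ 0.4774 -0.1707  0.0309] [253.4 237.4]
sil 0.59 2848 [  0.0003  -1.     255.8367 189.3455] [ 0.4693 -0.1534  0.006 ] [ 0.4964 -0.2237  0.006 ] -1.2034061103705251 233 280 109 295
seat {'position': [0.4796, -0.1707, 0.031], 'score': 0.58}
syringe_mid {'position': [0.3956, 0.3337, 0.0065], 'score': 0.59}
syringe_mid {'position': [0.4794, -0.1711, 0.0338], 'score': 0.52}
```

View pics/m5.png

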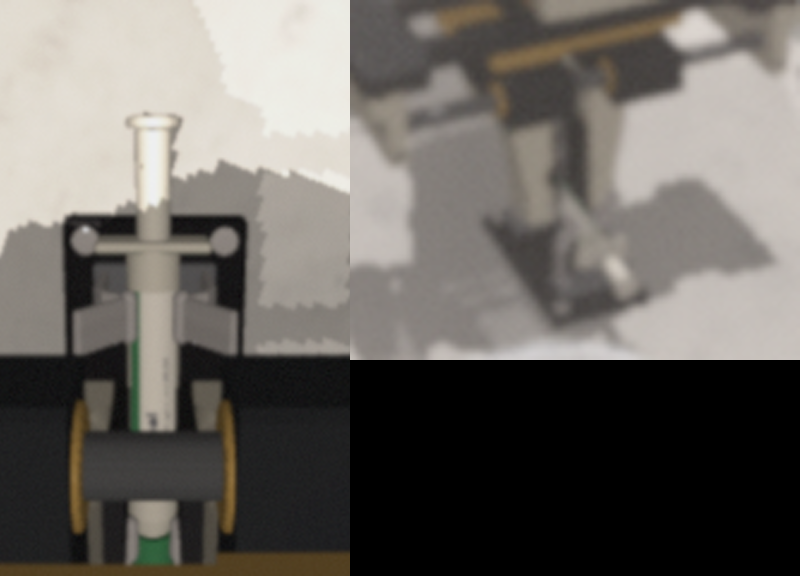

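The syringe sits centred between the clip leaves, and its flange is at the same crop row (245) as before, so it has not slipped in the grip. I press a little further to feel the bottom.

move_arm --increments '[{"dx": 0,"dy": 0,"dz": 0.001,"twist": 0,"jaw": -1},{"dx": 0,"dy": 0,"dz": 0.001,"twist": 0,"jaw": -1},{"dx": 0,"dy": 0,"dz": 0,"twist": 0,"jaw": -1}]'

```text
t: 9.98
eef_pos: [0.4768, -0.1714, 0.0945]
ee_rot: [-3.141, -0.001, -1.202]
force: [-4.6, 2.3, 17.7]
width: 0.0097
gripper_force: 50.0
```

It bottomed at TCP z 0.0945, as predicted, with 18 N. I ease off, release and withdraw.

move_arm --increments '[{"dx": 0,"dy": 0,"dz": -0.0015,"twist": 0,"jaw": -1},{"dx": 0,"dy": 0,"dz": 0,"twist": 0,"jaw": 0},{"dx": 0,"dy": 0,"dz": 0,"twist": 0,"jaw": 0},{"dx": 0,"dy": 0,"dz": 0,"twist": 0,"jaw": 0},{"dx": 0,"dy": 0,"dz": 0,"twist": 0,"jaw": 0},{"dx": 0,"dy": 0,"dz": 0,"twist": 0,"jaw": 0},{"dx": 0,"dy": 0,"dz": -0.005,"twist": 0,"jaw": 0},{"dx": 0,"dy": 0,"dz": -0.015,"twist": 0,"jaw": 0},{"dx": 0,"dy": 0,"dz": -0.025,"twist": 0,"jaw": 0},{"dx": 0,"dy": 0,"dz": -0.025,"twist": 0,"jaw": 0},{"dx": 0,"dy": 0,"dz": -0.025,"twist": 0,"jaw": 0},{"dx": 0,"dy": 0,"dz": -0.025,"twist": 0,"jaw": 0}]'

```text
t: 10.98
eef_pos: [0.4763, -0.1714, 0.2162]
ee_rot: [-3.142, -0.0, -1.203]
force: [0.2, 1.5, 0.3]
width: 0.0438
gripper_force: 0.0
```

move_arm --increments '[{"dx": -0.03,"dy": 0,"dz": 0,"twist": 0,"jaw": 0},{"dx": -0.03,"dy": 0,"dz": 0,"twist": 0,"jaw": 0},{"dx": 0,"dy": 0,"dz": 0,"twist": 0,"jaw": 0},{"dx": 0,"dy": 0,"dz": 0,"twist": 0,"jaw": 0}]'

```text
t: 11.32
eef_pos: [0.4547, -0.1144, 0.2154]
ee_rot: [-3.14, -0.0, -1.2]
force: [0.1, -0.3, -0.7]
width: 0.0439
gripper_force: 0.0
```

```bash
python3 look.py w6
python3 - <<'E'
from h import *
a=cv2.imread("pics/w6.png")[20:240,170:340]
im=arm.grab_frame("side")[205:275,220:300]
for n in ["seat","syringe_mid"]:
    for r in arm.pinpoint("side",n): print(n,r)
a=cv2.resize(a,(425,550),interpolation=2);b=cv2.resize(im,(370,324),interpolation=2)
c=np.zeros((550,795,3),np.uint8);c[:,:425]=a;c[:324,425:]=b;cv2.imwrite("pics/m6.png",c)
E
```

```text
11.3167 [ 0.4547 -0.1144  0.2154] [-3.1403 -0.0002 -1.2005] [ 0.1748  0.0846 -0.538  -0.0001 -0.9469  0.1955] [ 0.0525 -0.2848 -0.7191]
syringe_mid 0.7 [ 0.4741 -0.1721  0.0312] [259.  116.9]
seat 0.62 [ 0.4761 -0.1698  0.0294] [255.9 118.5]
sil 0.7 1634 [  0.0002  -1.     256.1144  96.1181] [ 0.4627 -0.1356  0.006 ] [ 0.5021 -0.2373  0.006 ] -1.2007447005688552 242 270 32 163
seat {'position': [0.4771, -0.1746, 0.0307], 'score': 0.73}
syringe_mid {'position': [0.4763, -0.1733, 0.0359], 'score': 0.46}
```

View pics/m6.png

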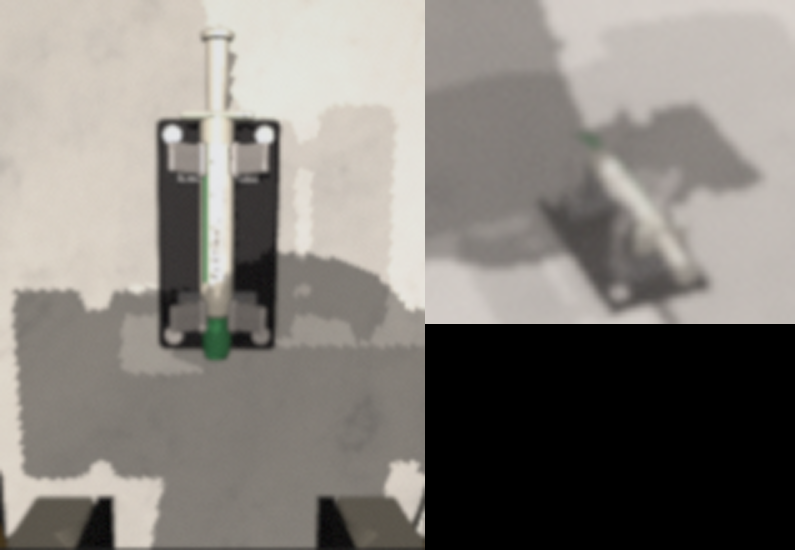

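The syringe lies centred and parallel in both clips: axis at crop x 216, base middle at 217, level in the side view. The gripper is clear, so I hand in.

```bash
python3 -c "
from station import arm
print(arm.job_done())"
```

```text
the job is handed in; nothing more can be done
None
```

The loose syringe is pressed fully home in both clips of the holder that was empty, the gripper has let go and is clear, and the job was handed in at about 11 s; no verdict was returned.

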